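Cover the steamer basket that holds the dish

TASK

One of the two bamboo steamer baskets has the white ceramic dipping dish in it, ready for steaming; the other has only its grey silicone mat. Pick up the bamboo lid and set it down gently, level and centred so that it leaves no gap, on the basket with the dish. Leave both baskets standing where they are, and do not put the lid on or against the other one.

Things in the scene. Friction and masses are not known exactly. Their poses are not given: they have to be found in the camera images.
- lid: Loose flat bamboo lid, diameter 170 mm, 14 mm thick, flat underside, 100 to 210 g, lying on the shelf top. Origin: centre of its underside, z up. Pale straight bar handle over its centre: 64 mm long along lid x, 16 mm wide in y, 38 to 52 mm above the origin, on two posts as wide at its ends. Seated, its origin is at rim height, at any yaw.
- basket_a: One of two identical loose round bamboo steamer baskets, open on top, standing on the shelf: outer diameter 150 mm, inner 136 mm, 55 mm tall to the flat rim, floor 6 mm thick, 280 g. Origin: centre of its underside, z up. Either basket may be the one holding the dish; the other holds a flat round dark-grey silicone mat (diameter 100 mm, 5 mm thick).
- basket_b: One of two identical loose round bamboo steamer baskets, open on top, standing on the shelf: outer diameter 150 mm, inner 136 mm, 55 mm tall to the flat rim, floor 6 mm thick, 280 g. Origin: centre of its underside, z up. Either basket may be the one holding the dish; the other holds a flat round dark-grey silicone mat (diameter 100 mm, 5 mm thick).
- dish: Small white ceramic dipping dish, rim diameter 80 mm, 28 mm tall, standing upright on the inner floor of one of the two baskets, below its rim, within 12 mm of the basket's centre; which basket varies. Origin at the centre of its underside, z up. It need not be touched.

How it is judged (in metres and radians):
At the end, for the whole second after the job is handed in: The lid rests on the rim of the basket holding the dish: centres within 16 mm, underside 51 to 61 mm above the basket's, level within 5 degrees. Both baskets upright (5 degrees), within 30 mm of their starts; the dish upright (10 degrees) in its basket (((horizontal distance between dish and basket_a below 0.05 m and horizontal distance between lid and basket_a below 0.016 m and z of lid in the frame of basket_a between 0.051 and 0.061 m) or (horizontal distance between dish and basket_b below 0.05 m and horizontal distance between lid and basket_b below 0.016 m and z of lid in the frame of basket_b between 0.051 and 0.061 m)) and angle between each of lid, basket_a, basket_b's own z axis and vertical below 0.09 rad and linear speed of lid below 0.02 m/s and distance of each of basket_a, basket_b from where it was at the start of the episode below 0.03 m and angle between dish's own z axis and vertical below 0.17 rad); the robot touches nothing.
It fails at once if the lid is put on or pushed against the basket without the dish ((horizontal distance between dish and basket_a above 0.1 m and contact force between lid and basket_a above 0.5 N) or (horizontal distance between dish and basket_b above 0.1 m and contact force between lid and basket_b above 0.5 N)).
It fails at once if the lid is dropped (falls out of the fingers faster than 0.6 m/s, a fall of about 2 cm) (contact force between the fingers and lid below 0.1 N and linear speed of lid above 0.6 m/s).
It also fails if it takes over 38 s, if anything falls off the work surface, if the arm or the gripper's body presses on something with over 40 N, if the wrist force passes 120 N, or if a joint passes its speed limit or range.

ROBOT

A 6-joint arm with a two-finger parallel gripper is mounted at the origin on the work surface. World frame = base frame: x ahead of the robot, y to its left, z up, the work surface at z = 0. Lengths are in m, angles in degrees, forces in N, time in s.
With the tool pointing down it reaches from about 0.3 to 0.75 m from the base axis. Payload 8.5 kg.
Tool frame: the origin (TCP) lies on the centre line of the jaws, within the pads' length; the fingertips stand 11 mm ahead of it and the grasp point (between the pads) lies 8 mm behind it; z points along the fingers, y is the line along which they close (so a half turn about z gives the same grasp; the last joint's range is limited). The gripper opens to 85 mm and grips with 20 to 120 N. Pads are 22 mm wide; open, the fingers measure 114 mm over their backs; the gripper's body (76 mm by 85 mm) begins 54 mm behind the grasp point. The pads swing forward as they close: fully open they stand 13 mm farther back than shut.
Start: joints at [-77.653, 21.807, 74.336, -0, 83.858, -12.336], TCP at [0.23, -0.5, 0.242] pointing down, gripper open.
Joint ranges: [-178.18, 178.18], [-50.72, 133.34], [12.68, 142.11], [-81.47, 261.47], [9.98, 163.14], [-165.26, 165.26]. Speed limits (degrees/s): [136.94, 136.94, 180, 180, 180, 180].

INTERFACE

Orientations are given as a 3x3 rotation matrix whose columns are the frame's x, y, z axes.
In Python, from rig import env gives the robot as it stands.
- The arm moves only by the tool creep_tool, called after "Request:" in YAML: its name, and indented under it one key for each argument. Schema: {"type":"object","properties":{"segments":{"type":"array","items":{"type":"array","items":{"type":"array","items":{"type":"number"},"minItems":5,"maxItems":5},"minItems":1,"maxItems":10},"minItems":1,"maxItems":1},"grip_force":{"type":"number"},"only":{"type":"string"},"quiet":{"type":"boolean"},"lines":{"type":"string"}},"required":["segments"],"additionalProperties":false}. segments is a list that holds a single list of rows (three levels of brackets), with 1 to 10 rows, each of 5 numbers: dx, dy, dz in shares of the most that a row can go, 1 being 50 mm, then a turn about the tool's z in shares of 90 degrees (1.0 is 90 degrees), then the finger opening in m; each row shifts and turns the commanded pose from where the row before left it, along the tool's axes as they then stand; what a row does not reach is not made up. A row lasts 1/10 s, in which the tool goes at most 0.05 m and 8.59 degrees, less where a joint would pass 70% of its speed; a pose out of reach is approached as far as the arm can. The fingers move at their own pace and stop on an object; grip_force is the grip in N (left out, the last holds). Time passes only in rows, so rows that do not move let the fingers close. The tool returns the time, the measured TCP pose, the force, the opening and the grip force at its end. only (a regular expression) keeps the lines of the reply that match it, lines (a string "A,B") keeps lines A to B, and quiet returns only ok. Shift and turn numbers lie between -1 and 1, and a call with a number outside is refused. Input that does not fit is refused with a message, and nothing moves.
- env.observe(): the state, without advancing time (a new reading comes with each control period).
- env.get_image(name): name is "scene" or "side" or "wrist"; returns a dict with "pixels" (384x512x3 uint8, red, green, blue), "K" (3x3 intrinsics, pixels), "extrinsics" (4x4, takes a point from world to camera coordinates). Camera axes: x right, y down, z forward; pixel columns grow to the right and rows downward; lengths in m; the calibration is good to about 2 mm. A picture is of the moment at which its call begins. There is no depth.
- env.close_job(): hands the job in; it is judged then, once.
The state is a dict: "time_s": time; "q": joint angles; "qvel": joint speeds; "joint_efforts": joint torques, N m; "position": TCP position; "tool_rot": TCP orientation; "ft_force": force on the tool from outside, world axes, zero at the start; "wrist_torque": the same for the moment, N m; "grip_width": finger opening in m; "gripper_force": force on a finger pad.
Only numpy, scipy, OpenCV 4.12 (cv2) and the standard library are available. Lean on these libraries where they do the work, as an engineer would, in place of code of your own. Each camera call takes 0.05 s, during which the arm holds its last target. There are 200 camera calls.

## Working session

There is one attempt and no reset: what is moved stays moved. The work goes in short steps, Python scripts to look and compute and a tool call to move; the robot and the scene stay as the last step left them, time stands still between calls to the robot, and variables do not carry over. Pictures are saved under pics/ and viewed, at most 10 in all, crops included, and the job is handed in when it is done.

```bash
ls; mkdir -p pics
```

Run:
```python
from rig import env
import cv2,numpy as np
o=env.observe();print(o['time_s'],o['position'],np.round(o['tool_rot'],3).tolist(),o['grip_width'])
for n in("scene","side"):
    g=env.get_image(n);cv2.imwrite(f"pics/{n}0.png",cv2.cvtColor(g["pixels"],cv2.COLOR_RGB2BGR))
    print(n,g["K"].tolist(),np.round(g["extrinsics"],3).tolist())
```

```text
pics
rig.py
0.0 [ 0.22962166 -0.49946603  0.24170325] [[0.909, 0.418, -0.0], [0.418, -0.909, 0.001], [0.0, -0.001, -1.0]] 0.08514145680147246
scene [[437.7591197095801, 0.0, 254.91835393662237], [0.0, 437.7591197095801, 185.14772227382775], [0.0, 0.0, 1.0]] [[-0.889, 0.457, 0.017, 0.477], [0.285, 0.582, -0.761, -0.111], [-0.358, -0.672, -0.648, 1.211], [0.0, 0.0, 0.0, 1.0]]
side [[379.8708303907652, 0.0, 250.63928494558144], [0.0, 379.8708303907652, 192.78239484278268], [0.0, 0.0, 1.0]] [[-0.976, -0.219, -0.005, 0.523], [-0.148, 0.677, -0.721, 0.094], [0.161, -0.703, -0.693, 0.627], [0.0, 0.0, 0.0, 1.0]]
```

View pics/scene0.png

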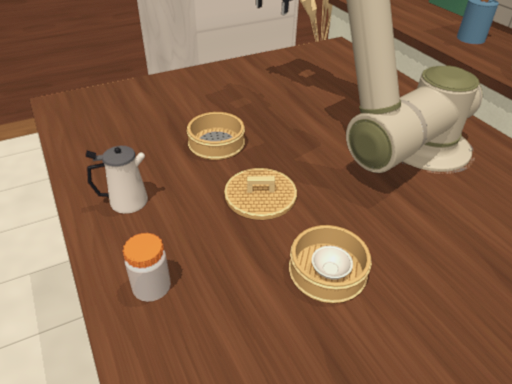

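View pics/side0.png

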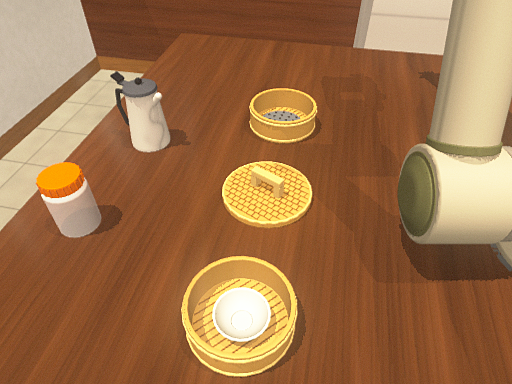

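The dish is in the near basket: scene (330,262), side (240,312). The mat basket is at scene (216,135), side (283,115). The lid lies between them, at scene (261,192), side (267,192). I'll enlarge the lid and dish basket in both views.

Run:
```python
import cv2,numpy as np
s=cv2.imread("pics/scene0.png");d=cv2.imread("pics/side0.png")
f=lambda im,x,y,w,h:cv2.resize(im[y:y+h,x:x+w],(400,300),interpolation=cv2.INTER_CUBIC)
# scale 4 for 100x75 crops, 3.2 for 125 wide
a=np.vstack([np.hstack([f(s,215,160,100,75),f(d,217,155,100,75)]),np.hstack([f(s,265,215,128,96),f(d,160,250,160,120)])])
cv2.imwrite("pics/crop1.png",a)
```

```text
(no output)
```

View pics/crop1.png

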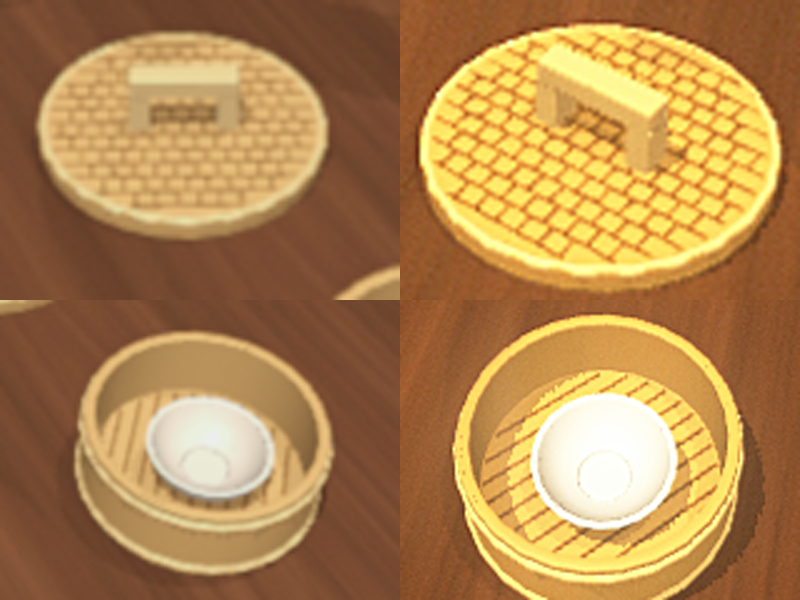

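Crop readings: the handle top runs from (130,74) to (239,74) in the scene crop and (547,51) to (660,103) in the side crop. I read the rim outlines off too and fit all of them in 3D.

Create geo.py:
```python
import numpy as np
from scipy.optimize import least_squares
def proj(cam,P):
    P=np.atleast_2d(P);c=P@cam[1][:3,:3].T+cam[1][:3,3];p=c@cam[0].T;return p[:,:2]/p[:,2:]
def tri(cams,uv):
    return least_squares(lambda X:np.concatenate([(proj(c,X)[0]-u) for c,u in zip(cams,uv)]),[.4,-.3,.05])
def circ(cams,pts,x0):
    t=np.linspace(0,2*np.pi,400)
    def f(v):
        C=np.c_[v[0]+v[3]*np.cos(t),v[1]+v[3]*np.sin(t),v[2]+0*t]
        r=[]
        for c,p in zip(cams,pts):
            q=proj(c,C);D=np.linalg.norm(p[:,None]-q[None],axis=2);m=q.mean(0)
            i=D.argmin(1);r.append(D.min(1)*np.sign(np.linalg.norm(p-m,axis=1)-np.linalg.norm(q[i]-m,axis=1)))
        return np.concatenate(r)
    return least_squares(f,x0,loss='soft_l1')
```

Run:
```python
from geo import *
from rig import env
A=np.array
cams=[(g["K"],g["extrinsics"]) for g in map(env.get_image,("scene","side"))]
S=lambda p,ox,oy,s,cx,cy:(A(p,float)-[cx,cy])/s+[ox,oy]-.5*(1-1/s)
hs=S([[130.5,74],[239,74],[184,74]],215,160,4,0,0)
hd=S([[547,51],[660,103],[603,78]],217,155,4,400,0)
H=[]
for a,b in zip(hs,hd):
    r=tri(cams,[a,b]);H.append(r.x);print('handle',r.x.round(4),r.cost.round(2))
d=H[1]-H[0];print('len',np.linalg.norm(d),'ang',np.degrees(np.arctan2(d[1],d[0])))
L=circ(cams,[S([[38,125],[60,75],[110,42],[185,32],[250,42],[305,75],[327,125],[180,222],[80,185],[290,185]],215,160,4,0,0),
 S([[421,150],[440,95],[500,45],[590,24],[690,42],[750,85],[780,145],[745,215],[600,272],[460,225]],217,155,4,400,0)],[*H[2][:2],.015,.085])
print('lid',L.x.round(4),L.fun.round(1))
B=circ(cams,[S([[79,418],[95,375],[130,345],[195,332],[260,350],[300,385],[328,435],[332,460],[215,522]],265,215,3.125,0,300),
 S([[455,450],[470,400],[500,355],[545,325],[600,316],[660,328],[710,365],[735,410],[742,450],[600,572]],160,250,2.5,400,300)],[.45,-.1,.055,.075])
print('basket',B.x.round(4),B.fun.round(1))
o=env.observe();R=o['tool_rot'];print(o['time_s'],'tool-frame to lid',R.T@(L.x[:3]-o['position']))
```

```text
handle [ 0.5387 -0.0369  0.0503] 0.11
handle [ 0.4816 -0.0114  0.0502] 0.69
handle [ 0.51   -0.0252  0.0489] 0.16
len 0.06250236983144308 ang 155.9013597752183
lid [ 0.5102 -0.0225  0.015   0.0841] [ 0.8  0.2  0.4 -0.1  0.3  0.5  0.2  0.9 -0.5 -1.  -0.1 -0.9 -0.3  0.1
  0.2 -0.4  0.2 -1.4  0.2  0.5]
basket [0.498  0.2378 0.0499 0.0753] [ 0.7 -0.3  0.3  0.8  0.3 -1.2  0.2  1.9 -0.3  0.5 -1.3 -0.4  0.8  0.1
 -0.2 -0.6 -0.4  0.8 -0.6]
0.2 tool-frame to lid [ 0.45412837 -0.31611646  0.22733892]
```

Units first: shifts go in shares of 50 mm and turns go in shares of 90 degrees. So 0.0375 m is 0.75, -0.0265 m is -0.53.

Request:
creep_tool:
  segments:
    - [[0.75,-0.53,0.08,0,0.085],[0.75,-0.53,0.08,0,0.085],[0.75,-0.53,0.08,0,0.085],[0.75,-0.53,0.08,0,0.085],[0.75,-0.53,0.08,0,0.085],[0.75,-0.53,0.08,0,0.085],[0.75,-0.53,0.08,0,0.085],[0.75,-0.53,0.08,0,0.085],[0.75,-0.53,0.08,0,0.085],[0.75,-0.53,0.08,0,0.085]]
  grip_force: 40

```text
time_s: 1.2
position: [0.4603, -0.1005, 0.2022]
tool_rot: [[0.909, 0.418, 0.0], [0.418, -0.909, -0.0], [0.0, 0.0, -1.0]]
ft_force: [0.8, -0.5, 0.5]
grip_width: 0.0851
gripper_force: 0.0
```

Request:
creep_tool:
  segments:
    - [[0.78,-0.5,0.3,0,0.085],[0.78,-0.5,0.3,0,0.085],[0,0,0,0.09,0.085],[0,0,0,0.09,0.085],[0,0,0,0.09,0.085],[0,0,0,0.09,0.085],[0,0,0,0.09,0.085],[0,0,0,0.09,0.085],[0,0,0,0,0.085],[0,0,0,0,0.085]]

```text
time_s: 2.2
position: [0.5097, -0.0243, 0.1723]
tool_rot: [[0.916, -0.402, -0.0], [-0.402, -0.916, 0.0], [-0.0, 0.0, -1.0]]
ft_force: [0.4, -0.0, 0.2]
grip_width: 0.0851
gripper_force: 0.0
```

Run:
```python
from rig import env
from geo import *
import cv2
o=env.observe();R=o['tool_rot'];p=o['position'];print(o['time_s'],p,R.round(3).tolist())
for n,t in(('lid',[.510,-.024,.037]),('basket',[.498,.238,.092])):print(n,R.T@(np.array(t)-p))
print('yaw',np.degrees(np.arctan2(R[1,0],R[0,0])))
g=env.get_image("wrist");c=(g["K"],g["extrinsics"])
print(np.linalg.inv(c[1])[:3,3],proj(c,[[.51,-.024,.05],[.51,-.024,.014],[.539,-.037,.052],[.481,-.011,.052]]).round(1).tolist())
cv2.imwrite("pics/w1.png",cv2.cvtColor(g["pixels"],cv2.COLOR_RGB2BGR))
```

```text
2.2 [ 0.50969594 -0.02431284  0.17226534] [[0.916, -0.402, -0.0], [-0.402, -0.916, 0.0], [-0.0, 0.0, -1.0]]
lid [ 0.00017478 -0.00041382  0.1352653 ]
basket [-0.1161239  -0.23549619  0.08027534]
yaw -23.697911341616912
[ 0.57907174 -0.0545854   0.30387018] [[252.6, 186.8], [252.7, 176.0], [252.9, 149.7], [252.4, 222.8]]
```

View pics/w1.png

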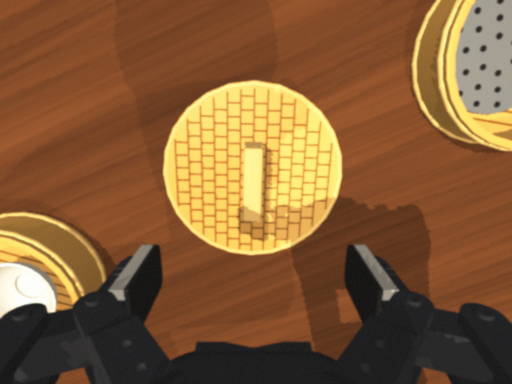

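The wrist view shows the handle centred at about (254,185), against a predicted (252.6,187), and aligned with the tool. I'll descend and grip.

In the tool's units: 0.04 m is 0.8, 0.015 m is 0.3.

Request:
creep_tool:
  segments:
    - [[0,0,0.8,0,0.085],[0,0,0.8,0,0.085],[0,0,0.6,0,0.085],[0,0,0.3,0,0.085],[0,0,0.2,0,0.085],[0,0,0,0,0.085],[0,0,0,0,0.0],[0,0,0,0,0.0],[0,0,0,0,0.0],[0,0,0,0,0.0]]
  grip_force: 40

```text
time_s: 3.25
position: [0.51, -0.0244, 0.0379]
tool_rot: [[0.914, -0.405, 0.001], [-0.405, -0.914, -0.0], [0.001, -0.0, -1.0]]
ft_force: [-0.3, -0.4, -0.4]
grip_width: 0.028
gripper_force: 0.0
```

Request:
creep_tool:
  segments:
    - [[0,0,0,0,0],[0,0,0,0,0],[0,0,0,0,0],[0,0,0,0,0]]
  grip_force: 40

```text
time_s: 3.65
position: [0.51, -0.0244, 0.0378]
tool_rot: [[0.914, -0.405, 0.001], [-0.405, -0.914, -0.0], [0.001, -0.0, -1.0]]
ft_force: [-1.2, 0.2, 5.9]
grip_width: 0.0152
gripper_force: 40.1
```

In the tool's units: -0.03 m is -0.6, -0.02 m is -0.4.

Request:
creep_tool:
  segments:
    - [[0,0,-0.2,0,0],[0,0,-0.4,0,0],[0,0,-0.6,0,0],[0,0,-0.6,0,0],[0,0,-0.6,0,0],[0,0,0,0,0],[0,0,0,0,0],[0,0,0,0,0]]

```text
time_s: 4.45
position: [0.5091, -0.0242, 0.1563]
tool_rot: [[0.914, -0.405, -0.002], [-0.405, -0.914, 0.001], [-0.002, 0.0, -1.0]]
ft_force: [0.1, 0.4, -2.0]
grip_width: 0.0156
gripper_force: 39.2
```

Run:
```python
from rig import env
import cv2,numpy as np
f=[cv2.cvtColor(env.get_image(n)["pixels"],cv2.COLOR_RGB2BGR) for n in("scene","side")]
for n,i in zip("ab",f):cv2.imwrite(f"pics/lift_{n}.png",i)
s,d=f
cv2.imwrite("pics/lift.png",np.hstack([cv2.resize(s[100:310,200:400],(400,420),interpolation=2),cv2.resize(d[80:380,160:446],(400,420),interpolation=2)]))
```

```text
(no output)
```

View pics/lift.png

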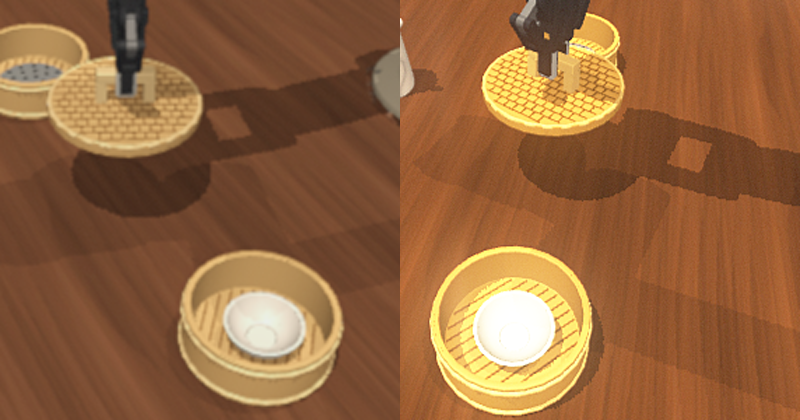

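Held and level: the lid sits at about (125,100) in the left half, and the dish basket is undisturbed. Moving over it.

Request:
creep_tool:
  segments:
    - [[-0.12,-0.24,0,0,0],[-0.24,-0.48,0,0,0],[-0.3,-0.6,0,0,0],[-0.3,-0.6,0,0,0],[-0.3,-0.6,0,0,0],[-0.3,-0.6,0,0,0],[-0.3,-0.6,0,0,0],[-0.24,-0.48,0,0,0],[-0.14,-0.32,0,0,0],[-0.08,-0.18,0,0,0]]

```text
time_s: 5.55
position: [0.4981, 0.2396, 0.1568]
tool_rot: [[0.915, -0.404, -0.001], [-0.404, -0.915, 0.0], [-0.001, 0.0, -1.0]]
ft_force: [0.3, -0.1, -1.1]
grip_width: 0.0155
gripper_force: 39.2
```

Request:
creep_tool:
  segments:
    - [[0,0,0.2,0,0],[0,0,0.2,0,0],[0,0,0.2,0,0],[0,0,0,0,0],[0,0,0,0,0],[0,0,0,0,0]]

```text
time_s: 6.15
position: [0.4993, 0.2372, 0.1276]
tool_rot: [[0.914, -0.406, 0.001], [-0.406, -0.914, 0.0], [0.001, -0.0, -1.0]]
ft_force: [-1.3, -0.9, -1.1]
grip_width: 0.0151
gripper_force: 39.2
```

Run:
```python
from rig import env
import cv2,numpy as np
from geo import *
o=env.observe();p=o['position'];R=o['tool_rot'];print(p,R.T@(np.array([.498,.238,.092])-p))
out=[]
for n,b in(("scene",(265,180,135,135)),("side",(150,200,184,184))):
    g=env.get_image(n);i=cv2.cvtColor(g["pixels"],cv2.COLOR_RGB2BGR)
    x,y,w,h=b;out.append(cv2.resize(i[y:y+h,x:x+w],(400,400),interpolation=2))
cv2.imwrite("pics/over.png",np.hstack(out))
```

```text
[0.49927837 0.23723415 0.12763339] [-0.00149815 -0.00016807  0.03563266]
```

View pics/over.png

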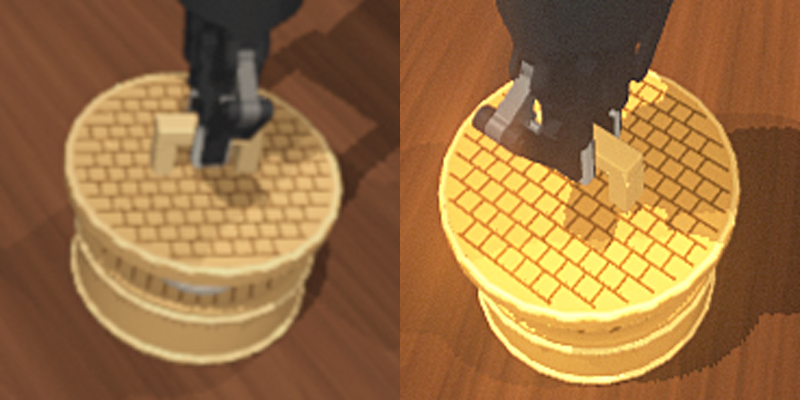

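The lid is over the basket in both views, about 35 mm above the rim. I'll lower it, slowly at the end, watching the force.

In the tool's units: 0.008 m is 0.16, 0.006 m is 0.12.

Request:
creep_tool:
  segments:
    - [[0,0,0.16,0,0],[0,0,0.16,0,0],[0,0,0.12,0,0],[0,0,0.08,0,0],[0,0,0.06,0,0],[0,0,0.02,0,0],[0,0,0.02,0,0],[0,0,0,0,0],[0,0,0,0,0]]

```text
time_s: 7.15
position: [0.4991, 0.2375, 0.0965]
tool_rot: [[0.914, -0.405, 0.0], [-0.405, -0.914, 0.0], [0.0, -0.0, -1.0]]
ft_force: [-0.6, 0.9, -1.6]
grip_width: 0.0155
gripper_force: 39.2
```

Request:
creep_tool:
  segments:
    - [[0,0,0.02,0,0],[0,0,0.02,0,0],[0,0,0,0,0],[0,0,0,0,0]]

```text
time_s: 7.55
position: [0.4989, 0.2375, 0.0943]
tool_rot: [[0.914, -0.405, -0.0], [-0.405, -0.914, -0.0], [-0.0, 0.0, -1.0]]
ft_force: [0.0, -0.3, -1.3]
grip_width: 0.0152
gripper_force: 39.2
```

In the tool's units: 0.001 m is 0.02.

Request:
creep_tool:
  segments:
    - [[0,0,0.02,0,0],[0,0,0,0,0],[0,0,0,0,0]]

```text
time_s: 7.85
position: [0.4989, 0.2375, 0.0933]
tool_rot: [[0.914, -0.405, -0.0], [-0.405, -0.914, -0.0], [-0.0, 0.0, -1.0]]
ft_force: [-0.7, 0.2, -1.9]
grip_width: 0.0154
gripper_force: 39.2
```

Request:
creep_tool:
  segments:
    - [[0,0,0.02,0,0],[0,0,0,0,0],[0,0,0,0,0]]

```text
time_s: 8.15
position: [0.4991, 0.2375, 0.0928]
tool_rot: [[0.914, -0.405, 0.001], [-0.405, -0.914, 0.0], [0.001, -0.0, -1.0]]
ft_force: [-2.5, -1.6, 5.9]
grip_width: 0.0157
gripper_force: 40.0
```

Contact: the force rose by about 7 N at the expected 55 mm height. Releasing and retreating.

Request:
creep_tool:
  segments:
    - [[0,0,0,0,0.03],[0,0,0,0,0.06],[0,0,0,0,0.06],[0,0,0,0,0.06],[0,0,0,0,0.06],[0,0,0,0,0.06]]

```text
time_s: 8.75
position: [0.499, 0.2375, 0.0923]
tool_rot: [[0.914, -0.405, -0.0], [-0.405, -0.914, -0.0], [-0.0, 0.0, -1.0]]
ft_force: [-0.2, -1.1, 0.4]
grip_width: 0.0601
gripper_force: 0.0
```

Request:
creep_tool:
  segments:
    - [[0,0,-0.2,0,0.06],[0,0,-0.4,0,0.06],[0,0,-0.6,0,0.06],[0,0,-0.6,0,0.06],[0,0,-0.6,0,0.06],[0,0,-0.6,0,0.06],[0.8,0.4,0,0,0.06],[0.8,0.4,0,0,0.06],[0,0,0,0,0.06],[0,0,0,0,0.06]]

```text
time_s: 9.75
position: [0.556, 0.1679, 0.2427]
tool_rot: [[0.914, -0.407, -0.0], [-0.407, -0.914, 0.0], [-0.0, -0.0, -1.0]]
ft_force: [-0.5, 0.1, -0.0]
grip_width: 0.06
gripper_force: 0.0
```

Run:
```python
from rig import env
import cv2,numpy as np
out=[]
for n,b in(("scene",(265,190,130,130)),("side",(160,230,154,154))):
    g=env.get_image(n);i=cv2.cvtColor(g["pixels"],cv2.COLOR_RGB2BGR)
    x,y,w,h=b;out.append(cv2.resize(i[y:y+h,x:x+w],(400,400),interpolation=2))
cv2.imwrite("pics/end.png",np.hstack(out))
```

```text
(no output)
```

View pics/end.png

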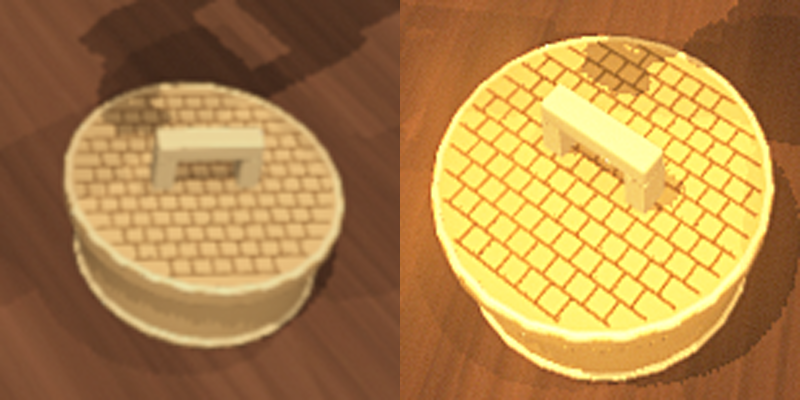

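The lid lies flat on the basket with no visible gap. I'll check the centring numerically, with the lid top rim and the basket base arc fitted independently.

Run:
```python
from geo import *
from rig import env
A=np.array
cams=[(g["K"],g["extrinsics"]) for g in map(env.get_image,("scene","side"))]
S=lambda p,ox,oy,s,cx:(A(p,float)-[cx,0])/s+[ox,oy]-.5*(1-1/s)
s1,s2=400/130,400/154
L=circ(cams,[S([[65,178],[95,110],[190,84],[270,103],[325,155],[343,210],[315,272],[245,290],[150,265]],265,190,s1,0),
 S([[433,190],[450,130],[510,70],[608,38],[700,65],[755,120],[772,190],[740,272],[608,335],[470,275]],160,230,s2,400)],[.5,.238,.069,.085])
pb=[S([[74,248],[100,295],[150,330],[210,345],[260,335],[300,303]],265,190,s1,0),S([[480,313],[520,355],[560,373],[610,379],[680,362],[725,322]],160,230,s2,400)]
import geo
t=np.linspace(0,2*np.pi,600)
def f(v):
    C=np.c_[v[0]+.075*np.cos(t),v[1]+.075*np.sin(t),0*t];r=[]
    for c,p in zip(cams,pb):
        D=np.linalg.norm(p[:,None]-proj(c,C)[None],axis=2);r.append(D.min(1))
    return np.concatenate(r)
B=least_squares(f,[.495,.235],diff_step=1e-3)
print('lid',L.x.round(4),abs(L.fun).max().round(1),'base',B.x.round(4),B.fun.round(1))
```

```text
lid [0.4986 0.2372 0.067  0.0834] 3.4 base [0.4973 0.2391] [1.  1.  1.7 0.9 0.9 0.3 2.2 0.9 0.1 0.7 0.4 0.7]
```

The centres agree to about 3 mm and the lid top is at 67 mm (69 expected), so it is seated. The gripper is clear, so I'm handing in.

```bash
python3 -c "
from rig import env
print(env.close_job())"
```

```text
the job is handed in; nothing more can be done
None
```

The lid is on the basket holding the dish, flat with no visible gap and centred to about 3 mm by measurement; the job was handed in at about 10 s, and no verdict was shown.

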